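# Load a chocolate slab and slide the printer bed home

## Robot

A 7-joint arm with a two-finger parallel gripper is mounted at the origin on the work surface. World frame = base frame: x ahead of the robot, y to its left, z up, the work surface at z = 0. Lengths are in m, angles in degrees, forces in N, time in s.
With the tool pointing down it reaches from about 0.425 to 0.975 m from the base axis. Payload 16.7 kg.
Tool frame: the origin (TCP) lies on the centre line of the jaws, within the pads' length; the fingertips stand 11 mm ahead of it and the grasp point (between the pads) lies 8 mm behind it; z points along the fingers, y is the direction in which the jaws open and shut (so a half turn about z gives the same grasp; the last joint's range is limited). The gripper opens to 85 mm and grips with 20 to 120 N. Pads are 22 mm wide; open, the fingers measure 114 mm over their backs; the gripper's body (76 mm by 85 mm) begins 54 mm behind the grasp point. The pads swing forward as they close: fully open they stand 13 mm farther back than shut.
Start: joints at [-76.862, 24.414, 4.234, 92.017, -1.954, 63.644, -3.845], TCP at [0.25, 0.627, 0.242] pointing down, gripper open.
Joint ranges: [-163.25, 163.25], [-28.42, 122.38], [-70.27, 78.77], [12.13, 141.07], [-58.53, 238.53], [9.26, 117.41], [-156.51, 156.51]. Speed limits (degrees/s): [108.29, 108.29, 136.94, 136.94, 172.46, 172.46, 172.46].

## Interface

Orientations are given as [roll, pitch, yaw] about the fixed x, y, z axes, in that order (R = Rz(yaw) Ry(pitch) Rx(roll)).
In Python, from bench import get_state, optics, job gives the robot as it stands.
- The arm moves only by the tool play_rows, never from a script. Its argument "steps" is a list of rows, each an object of numbers: "wx", "wy", "wz": the turn, a rotation vector about the tool's x, y, z as a fraction of full scale; "tx", "ty", "tz": the shift along the tool's x, y, z as a fraction of full scale; "fingers": the opening, from 0 (shut) to 1 (fully open). A call has 1 to 20 rows; each row is the pose to reach, as a shift and turn from the pose measured when the call began, along the tool's axes at that moment; what a row does not reach only later rows make up. Full scale, the value 1, is 250 mm for a shift and pi/2 rad for a turn. A row lasts 1/12 s, in which the tool goes at most 41.7 mm and 7.16 degrees, less where a joint would pass 70% of its speed; a pose out of reach is approached as far as the arm can. A call with a number of a shift or a turn outside -1 to 1 is refused whole. A call with a gripper value outside its range is refused whole. The fingers move at their own pace and stop on an object; "grip_force" is the grip in N (left out, the last holds). Time passes only in rows, so rows that repeat a pose let the fingers close. It gives the time, the measured TCP pose, the force and the opening at its end, in the units of the state.
- get_state(): the state, without advancing time (a new reading comes with each control period).
- optics.capture(name): name is "scene" or "top" or "wrist"; returns the picture (480x640x3 uint8, red, green, blue); there is no depth.
- optics.get_calibration(name): a dict with "fx", "fy", "cx", "cy" (pixels), "origin" and "attitude" of the camera in the world. Camera axes: x right, y down, z forward; pixel columns grow to the right and rows downward; lengths in m; the calibration is good to about 2 mm. A picture is of the moment at which its call begins: read the wrist's pose just before it. get_calibration takes no time and is no camera call; for the wrist camera it gives the pose at the moment of the call.
- job.job_done(): hands the job in, once; it reports no verdict.
The state is a dict: "time_s": time; "joint_positions": joint angles; "qd": joint speeds; "effort": joint torques, N m; "ee_pos": TCP position; "tool_rot": TCP orientation; "ft_force": force on the tool from outside, world axes, zero at the start; "wrist_torque": the same for the moment, N m; "grip_width": finger opening in m.
Only numpy, scipy, OpenCV 4.12 (cv2) and the standard library are available. Lean on these libraries where they do the work, as an engineer would, in place of code of your own. Each camera call takes 0.05 s, during which the arm holds its last target.

## Task

Gently set the plain white chocolate slab flat between the four blue corner brackets on the red food printer's sliding bed, without dropping it. Then slide the bed (it has a black handle bar), without slamming it, fully home against its two rubber stops so that the slab lies under the clear hood, and let go. Leave the other two chocolate slabs and the blue bottle where they are.

Things in the scene. Friction and masses are not known exactly. Their poses are not given: they have to be found in the camera images.
- slab_white: plain cream-white chocolate slab, the one to print: 110 (its x) x 60 (its y) x 16 mm high, 130 g or so, lying flat on the table. Origin: centre of its underside.
- nest (a point): centre of the loading place, on the bed's aluminium top (85 mm above the table); moves with the bed. Four blue L-shaped corner brackets, 10 mm high, 6 mm thick, legs 22 to 25 mm long, leave 120 (point x) x 70 mm (point y) clear between them; the middles of the sides are open. The bed slides home along the point's +y; z is up.
- bed_handle (a point): centre of the bed's black handle bar: a round bar 14 mm in diameter and about 110 mm long, along the point's x, 45 mm above the bed's top on two steel posts 100 mm apart (12 mm thick) at the bed's outer end, 115 mm from the nest towards the nest's -y; moves with the bed.
- bed (a joint): slide of the bed in m: 0 is fully out, 0.18 is fully home (the wide end of the bed meets the two black rubber stops, which stand beside the bed on the printer). Grows as the bed slides in along the nest's +y. It stays where it is left and takes about 3 N to move.
- printer: red food printer, fixed; axes parallel to the nest's. Origin on the table under the slide: the nest is at printer y = -0.10 + joint. Clear hood from y = 60 to 170 mm (top 150 mm high, mouth 73 to 144 mm high), tall red body (270 mm) from y = 170 to 420 mm, both from x = -140 to 200 mm. Low foot 180 mm wide under the slide. Rubber stops' tips: x = -86 and 86, y = -20, z = 78 mm.
- slab_dark: dark-brown chocolate slab, same size as the white one, origin likewise; leave it alone.
- slab_printed: milk-brown chocolate slab with coloured dots already printed on it, same size, origin likewise; leave it alone.
- ink_bottle: blue bottle with a white cap, 60 mm in diameter, 140 mm high; origin at the centre of its underside; leave it alone.
Not all that is in view belongs to the job. What is meant by the slab_white is not purple, and is the smaller of those in its own colour.

How it is judged (in metres and radians):
On the way, in this order (a step that is already met when the one before it is completed fails the run):
1. the white slab lies flat between the corner brackets and is let go (x of slab_white in the frame of nest between -0.009 and 0.009 m and y of slab_white in the frame of nest between -0.009 and 0.009 m and z of slab_white in the frame of nest between -0.004 and 0.004 m and angle between slab_white's own z axis and vertical below 0.08 rad and angle between the x axis of slab_white and the x axis of nest, either way round below 0.2 rad and contact force between slab_white and the fingers below 0.1 N), for 0.2 s.
2. the bed is fully home (within 5 mm) with the slab still in its place (x of slab_white in the frame of nest between -0.009 and 0.009 m and y of slab_white in the frame of nest between -0.009 and 0.009 m and z of slab_white in the frame of nest between -0.004 and 0.004 m and angle between slab_white's own z axis and vertical below 0.08 rad and angle between the x axis of slab_white and the x axis of nest, either way round below 0.2 rad and value of joint bed above 0.175 m), for 0.2 s.
At the end, for the whole second after the job is handed in: The white slab lies flat on the bed between the four corner brackets (centre within 9 mm of the nest's in x and y, 4 mm in height, turned less than 0.2 rad, tilted less than 0.08 rad), the bed stands within 5 mm of fully home (joint over 0.175), both at rest and released (all of step 2 and contact force between slab_white and the fingers below 0.1 N and velocity of joint bed between -0.01 and 0.01 m/s and linear speed of slab_white below 0.02 m/s); the robot touches nothing.
It fails at once if another slab or the bottle is moved by more than 30 mm (distance of any of slab_dark, slab_printed, ink_bottle from where it was at the start of the episode above 0.03 m).
It fails at once if the bed is slammed (faster than 0.4 m/s) (velocity of joint bed above 0.4 m/s or velocity of joint bed below -0.4 m/s).
It fails at once if the white slab is dropped (falls free at over 0.7 m/s, a drop of about 25 mm) (contact force between slab_white and the fingers below 0.1 N and linear speed of slab_white above 0.7 m/s).
It also fails if it takes over 45 s, if anything falls off the work surface, if the arm or the gripper's body presses on something with over 40 N, if the wrist force passes 120 N, or if a joint passes its speed limit or range.

## Working session

There is one attempt and no reset: what is moved stays moved. The work goes in short steps, Python scripts to look and compute and a tool call to move; the robot and the scene stay as the last step left them, time stands still between calls to the robot, and variables do not carry over. Pictures are saved under pics/ and viewed, and the job is handed in when it is done.

Besides the shell and the picture viewer there is one more tool, called after ">>>" as name(argument=value, ...) on one line, values as JSON. play_rows: Moves the arm, as the interface text tells. Its arguments: {"type":"object","properties":{"steps":{"type":"array"},"grip_force":{"type":"number"}},"required":["steps"]}

```bash
mkdir -p pics
python3 - <<'E'
from bench import get_state, optics, job
import cv2
s=get_state();print(s)
for n in ("scene","top","wrist"):
    print(n,optics.get_calibration(n))
    im=optics.capture(n); cv2.imwrite(f"pics/{n}0.png",im[:,:,::-1])
E
```

```text
{'time_s': 0.0, 'joint_positions': array([-76.86266562,  24.45069184,   4.2335048 ,  92.05086415,
        -1.95177495,  63.64439703,  -3.84584858]), 'qd': array([-0.012134  ,  0.03489862,  0.0618061 , -0.03250704, -0.0087236 ,
       -0.01605014, -0.04715744]), 'effort': array([-1.99889005e-04, -9.49808550e+01,  3.76050800e+00, -4.63507175e+01,
        1.91370916e-02,  1.03207876e-02, -2.83764632e-05]), 'ee_pos': array([0.24952697, 0.62677077, 0.24161022]), 'tool_rot': array([-1.79926667e+02,  8.18936788e-03,  1.58292791e+02]), 'ft_force': array([-0.40174809,  0.59824864, -0.79394593]), 'wrist_torque': array([-0.04628244,  0.02891939,  0.02906537]), 'grip_width': 0.08528810518592309}
scene {'fx': 433.93868800020806, 'fy': 433.93868800020806, 'cx': 318.03180940210115, 'cy': 242.0920497540829, 'origin': array([ 0.7146096 , -0.54360054,  0.6607497 ]), 'attitude': array([-145.65843183,   -0.27007467,   28.90620268])}
top {'fx': 513.2482137930946, 'fy': 513.2482137930946, 'cx': 323.7888386329987, 'cy': 235.5429926379063, 'origin': array([ 0.41422393, -0.18095069,  1.10774793]), 'attitude': array([-173.11757055,   -0.39518986,  -90.52411239])}
wrist {'fx': 369.1504221814046, 'fy': 369.1504221814046, 'cx': 319.045394651556, 'cy': 240.75347558190677, 'origin': array([0.18411705, 0.65295193, 0.37389968]), 'attitude': array([ 1.63799597e+02, -4.54313298e-02,  6.82718177e+01])}
```

View pics/scene0.png

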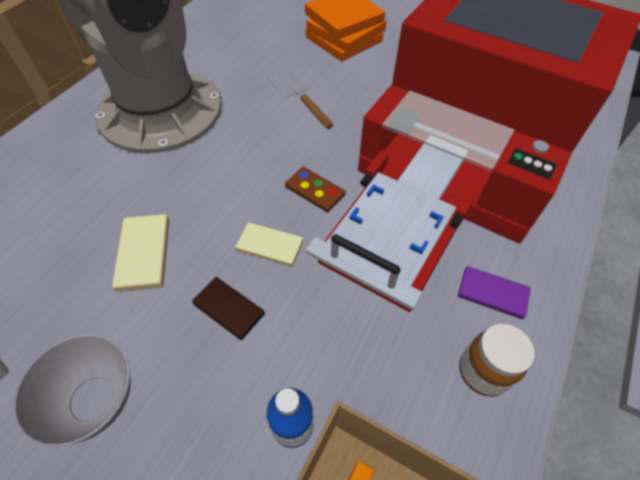

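View pics/top0.png

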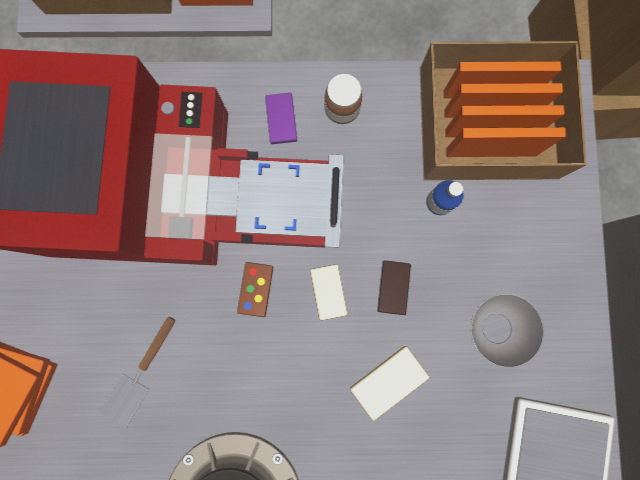

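View pics/wrist0.png

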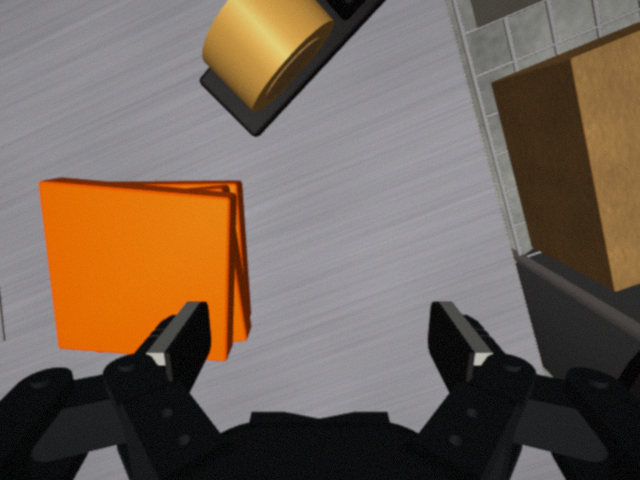

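The scene view shows the small cream slab at (270,244) and a larger cream one at (142,251). In the top view they are at (328,292) and (390,383), and a purple block is at (281,118). I choose the small cream one and check it in a close crop.

```bash
cat > h.py <<'E'
import numpy as np, cv2
from scipy.spatial.transform import Rotation as R
def KRt(c):
    K=np.array([[c['fx'],0,c['cx']],[0,c['fy'],c['cy']],[0,0,1]])
    return K,R.from_euler('xyz',c['attitude'],degrees=True).as_matrix(),np.array(c['origin'])
def ray(c,uv):
    K,A,o=KRt(c); d=A@np.linalg.inv(K)@np.array([uv[0],uv[1],1.]); return o,d/np.linalg.norm(d)
def onz(c,uv,z):
    o,d=ray(c,uv); return o+d*(z-o[2])/d[2]
def tri(obs):
    M=np.zeros((3,3));b=np.zeros(3)
    for c,uv in obs:
        o,d=ray(c,uv);P=np.eye(3)-np.outer(d,d);M+=P;b+=P@o
    p=np.linalg.solve(M,b)
    res=[np.linalg.norm((np.eye(3)-np.outer(d,d))@(p-o)) for o,d in (ray(*x) for x in obs)]
    return p,res
def proj(c,p):
    K,A,o=KRt(c);q=K@(A.T@(np.array(p)-o));return q[:2]/q[2]
E
python3 - <<'E'
import cv2,numpy as np
a=cv2.imread('pics/top0.png');b=cv2.imread('pics/scene0.png')
u=lambda im,x,y,w,h,k:cv2.resize(im[y:y+h,x:x+w],None,fx=k,fy=k,interpolation=cv2.INTER_CUBIC)
cv2.imwrite('pics/c1.png',u(a,210,140,150,190,3.15))
cv2.imwrite('pics/c2.png',u(b,220,160,250,160,3.2))
E
```

```text
(no output)
```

View pics/c1.png

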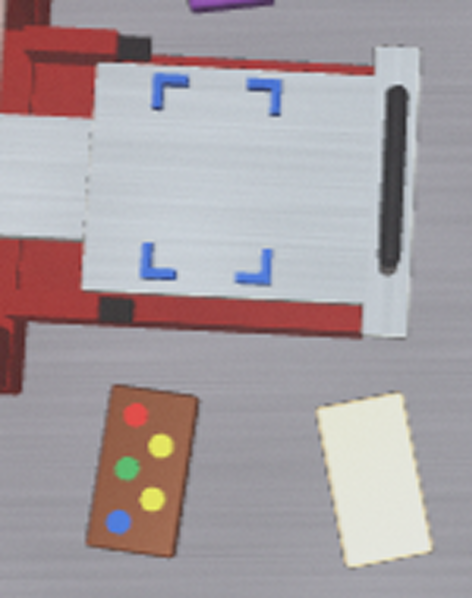

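View pics/c2.png

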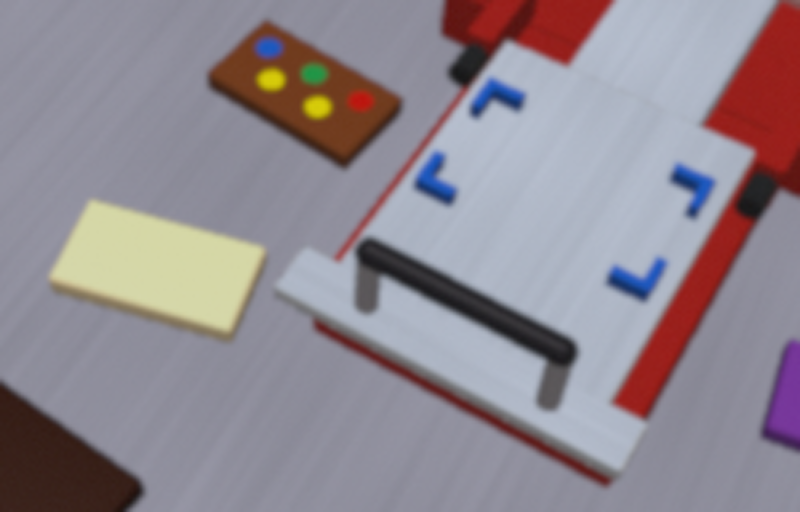

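Run:
```python
from bench import optics
from h import *
T=optics.get_calibration('top');S=optics.get_calibration('scene')
t=lambda u,v:(210+u/3.15-.34,140+v/3.15-.34); s=lambda u,v:(220+u/3.2-.34,160+v/3.2-.34)
G={'slab':[((402,393),(232,330)),((317,409),(266,247)),((349,567),(92,200)),((431,549),(50,278))],
'br':[((154,75),(714,183)),((281,81),(648,290)),((270,285),(418,181)),((142,277),(490,82))],
'hd':[((397,88),(566,350)),((389,270),(368,247))]}
for k,L in G.items():
    P=[]
    for a,b in L:
        p,r=tri([(T,t(*a)),(S,s(*b))]);P.append(p);print(k,p.round(4),np.round(r,4))
    P=np.array(P);print(' mean',P.mean(0).round(4))
    n=len(P)
    for i in range(n): 
        d=P[(i+1)%n]-P[i];print('  len',np.linalg.norm(d[:2]).round(4),'ang',np.degrees(np.arctan2(d[1],d[0])).round(1))
```

```text
slab [ 0.4848 -0.2171  0.0153] [0.0013 0.0013]
slab [ 0.474  -0.16    0.0156] [0.0006 0.0006]
slab [ 0.3687 -0.1804  0.0154] [0.001 0.001]
slab [ 0.3793 -0.236   0.0146] [0.0001 0.0001]
 mean [ 0.4267 -0.1984  0.0152]
  len 0.0581 ang 100.8
  len 0.1072 ang -169.0
  len 0.0566 ang -79.3
  len 0.1073 ang 10.2
br [ 0.685  -0.0582  0.0928] [0.0003 0.0003]
br [ 0.6795 -0.1399  0.0968] [0.0003 0.0003]
br [ 0.5494 -0.1317  0.0919] [0.0015 0.0015]
br [ 0.5543 -0.0512  0.0924] [0.0005 0.0005]
 mean [ 0.617  -0.0953  0.0935]
  len 0.0819 ang -93.9
  len 0.1303 ang 176.4
  len 0.0806 ang 86.6
  len 0.1309 ang -3.1
hd [ 0.6631 -0.2136  0.1349] [0.0012 0.0012]
hd [ 0.5551 -0.2051  0.1275] [0.0035 0.0035]
 mean [ 0.6091 -0.2094  0.1312]
  len 0.1083 ang 175.5
  len 0.1083 ang -4.5
```

Triangulation agrees with the text: slab top z≈15 mm, bracket tops z≈93 mm, handle z≈131 mm. The slab is at (0.427,-0.198) with yaw≈10.6°. The nest is at (0.617,-0.0955) with yaw≈-3.5°. Next I write a converter from world poses to rows.

```bash
cat >> h.py <<'E'
def rows(s,targets):
    R0=R.from_euler('xyz',s['tool_rot'],degrees=True)
    for p,yaw in targets:
        t=R0.inv().apply(np.array(p)-s['ee_pos'])/0.25
        w=(R0.inv()*R.from_euler('xyz',[180,0,yaw],degrees=True)).as_rotvec()/(np.pi/2)
        print(p,yaw,'t',t.round(4),'w',w.round(4))
E
python3 - <<'E'
from bench import get_state
from h import *
rows(get_state(),[((.28,.57,.36),140),((.36,.42,.43),115),((.45,.2,.42),85)])
E
```

```text
(0.28, 0.57, 0.36) 140 t [-0.1975 -0.1667 -0.4728] w [-6.000e-04  1.000e-04  2.033e-01]
(0.36, 0.42, 0.43) 115 t [-0.7167 -0.6061 -0.7523] w [-6.000e-04  3.000e-04  4.811e-01]
(0.45, 0.2, 0.42) 85 t [-1.3766 -1.2905 -0.7116] w [-5.000e-04  4.000e-04  8.144e-01]
```

>>> play_rows(steps=[{"tx": -0.1,"ty": -0.08,"tz": -0.24,"wz": 0.1,"fingers": 1},{"tx": -0.2,"ty": -0.17,"tz": -0.47,"wz": 0.2,"fingers": 1},{"tx": -0.2,"ty": -0.17,"tz": -0.47,"wz": 0.2,"fingers": 1},{"tx": -0.2,"ty": -0.17,"tz": -0.47,"wz": 0.2,"fingers": 1},{"tx": -0.33,"ty": -0.28,"tz": -0.54,"wz": 0.27,"fingers": 1},{"tx": -0.46,"ty": -0.39,"tz": -0.61,"wz": 0.34,"fingers": 1},{"tx": -0.59,"ty": -0.5,"tz": -0.68,"wz": 0.41,"fingers": 1},{"tx": -0.72,"ty": -0.61,"tz": -0.75,"wz": 0.48,"fingers": 1},{"tx": -0.85,"ty": -0.74,"tz": -0.75,"wz": 0.55,"fingers": 1},{"tx": -0.98,"ty": -0.88,"tz": -0.75,"wz": 0.62,"fingers": 1},{"tx": -0.98,"ty": -0.88,"tz": -0.75,"wz": 0.62,"fingers": 1},{"tx": -0.98,"ty": -0.88,"tz": -0.75,"wz": 0.62,"fingers": 1}])

```text
invalid input at $.steps[0]: expected keys wx, wy, wz, tx, ty, tz, fingers
```

Run:
```python
from bench import get_state
from h import *
s=get_state();print(s['time_s'],s['ee_pos'],s['tool_rot'],s['joint_positions'])
rows(s,[((.45,.2,.42),80),((.45,.08,.40),60)])
```

```text
0.15 [0.24951223 0.62687126 0.24176992] [-1.79944872e+02  2.18896277e-03  1.58295114e+02] [-76.86146313  24.4417351    4.22964776  92.04340486  -1.95436961
  63.64208111  -3.84490651]
(0.45, 0.2, 0.42) 80 t [-1.3766 -1.2905 -0.7116] w [-5.000e-04  4.000e-04  8.699e-01]
(0.45, 0.08, 0.4) 60 t [-1.5541 -1.7364 -0.6312] w [-4.0000e-04  5.0000e-04  1.0922e+00]
```

>>> play_rows(steps=[{"wx": 0,"wy": 0,"tx": -0.1,"ty": -0.08,"tz": -0.24,"wz": 0.1,"fingers": 1},{"wx": 0,"wy": 0,"tx": -0.2,"ty": -0.17,"tz": -0.47,"wz": 0.2,"fingers": 1},{"wx": 0,"wy": 0,"tx": -0.2,"ty": -0.17,"tz": -0.47,"wz": 0.2,"fingers": 1},{"wx": 0,"wy": 0,"tx": -0.2,"ty": -0.17,"tz": -0.47,"wz": 0.2,"fingers": 1},{"wx": 0,"wy": 0,"tx": -0.33,"ty": -0.28,"tz": -0.54,"wz": 0.27,"fingers": 1},{"wx": 0,"wy": 0,"tx": -0.46,"ty": -0.39,"tz": -0.61,"wz": 0.34,"fingers": 1},{"wx": 0,"wy": 0,"tx": -0.59,"ty": -0.5,"tz": -0.68,"wz": 0.41,"fingers": 1},{"wx": 0,"wy": 0,"tx": -0.72,"ty": -0.61,"tz": -0.75,"wz": 0.48,"fingers": 1},{"wx": 0,"wy": 0,"tx": -0.85,"ty": -0.74,"tz": -0.75,"wz": 0.55,"fingers": 1},{"wx": 0,"wy": 0,"tx": -0.98,"ty": -0.88,"tz": -0.75,"wz": 0.62,"fingers": 1},{"wx": 0,"wy": 0,"tx": -0.98,"ty": -0.88,"tz": -0.75,"wz": 0.62,"fingers": 1},{"wx": 0,"wy": 0,"tx": -0.98,"ty": -0.88,"tz": -0.75,"wz": 0.62,"fingers": 1}])

```text
time_s: 1.15
ee_pos: [0.3987, 0.3263, 0.4305]
tool_rot: [179.9, 0.0, 102.1]
ft_force: [0.5, 0.6, 0.2]
grip_width: 0.0854
```

Run:
```python
from bench import get_state
from h import *
s=get_state();print(s['time_s'],s['ee_pos'],s['tool_rot'],s['joint_positions'])
rows(s,[((.45,.2,.42),80),((.45,.08,.42),60)])
```

```text
1.15 [0.39870596 0.32634641 0.4304662 ] [1.79947811e+02 9.81782948e-03 1.02071039e+02] [-66.86119303   1.62126208  21.13504216  97.7673799   -0.55472471
  80.68279449 -33.57338452]
(0.45, 0.2, 0.42) 80 t [-0.5371  0.0949  0.042 ] w [ 0.0006 -0.      0.2452]
(0.45, 0.08, 0.42) 60 t [-1.0065 -0.0055  0.042 ] w [ 6.000e-04 -1.000e-04  4.675e-01]
```

>>> play_rows(steps=[{"wx": 0,"wy": 0,"tx": -0.13,"ty": 0.02,"tz": 0.01,"wz": 0.06,"fingers": 1},{"wx": 0,"wy": 0,"tx": -0.27,"ty": 0.05,"tz": 0.02,"wz": 0.12,"fingers": 1},{"wx": 0,"wy": 0,"tx": -0.4,"ty": 0.07,"tz": 0.03,"wz": 0.18,"fingers": 1},{"wx": 0,"wy": 0,"tx": -0.54,"ty": 0.09,"tz": 0.04,"wz": 0.25,"fingers": 1},{"wx": 0,"wy": 0,"tx": -0.65,"ty": 0.07,"tz": 0.04,"wz": 0.31,"fingers": 1},{"wx": 0,"wy": 0,"tx": -0.77,"ty": 0.04,"tz": 0.04,"wz": 0.36,"fingers": 1},{"wx": 0,"wy": 0,"tx": -0.88,"ty": 0.02,"tz": 0.04,"wz": 0.42,"fingers": 1},{"wx": 0,"wy": 0,"tx": -1.0,"ty": 0,"tz": 0.04,"wz": 0.47,"fingers": 1},{"wx": 0,"wy": 0,"tx": -1.0,"ty": 0,"tz": 0.04,"wz": 0.47,"fingers": 1},{"wx": 0,"wy": 0,"tx": -1.0,"ty": 0,"tz": 0.04,"wz": 0.47,"fingers": 1}])

```text
time_s: 1.98
ee_pos: [0.451, 0.0806, 0.4207]
tool_rot: [180.0, -0.1, 59.7]
ft_force: [0.4, 0.5, 0.4]
grip_width: 0.0852
```

Run:
```python
from bench import get_state
from h import *
s=get_state();print(s['time_s'],s['ee_pos'],s['tool_rot'],s['joint_positions'])
rows(s,[((.45,-.06,.36),35),((.42,-.14,.28),11)])
```

```text
1.9833 [0.45102377 0.08055976 0.42070055] [ 1.79963180e+02 -9.04570236e-02  5.96631884e+01] [-53.63600764  -6.41359852  32.61835033 105.17607043   3.47582331
  80.15642372 -52.10690264]
(0.45, -0.06, 0.36) 35 t [-0.4877  0.2803  0.2422] w [ 2.00e-04 -1.10e-03  2.74e-01]
(0.42, -0.14, 0.28) 11 t [-0.825   0.3381  0.5617] w [-0.     -0.0011  0.5407]
```

>>> play_rows(steps=[{"wx": 0,"wy": 0,"tx": -0.12,"ty": 0.07,"tz": 0.06,"wz": 0.07,"fingers": 1},{"wx": 0,"wy": 0,"tx": -0.24,"ty": 0.14,"tz": 0.12,"wz": 0.14,"fingers": 1},{"wx": 0,"wy": 0,"tx": -0.36,"ty": 0.21,"tz": 0.18,"wz": 0.21,"fingers": 1},{"wx": 0,"wy": 0,"tx": -0.48,"ty": 0.28,"tz": 0.24,"wz": 0.27,"fingers": 1},{"wx": 0,"wy": 0,"tx": -0.57,"ty": 0.3,"tz": 0.32,"wz": 0.34,"fingers": 1},{"wx": 0,"wy": 0,"tx": -0.65,"ty": 0.31,"tz": 0.4,"wz": 0.41,"fingers": 1},{"wx": 0,"wy": 0,"tx": -0.74,"ty": 0.33,"tz": 0.48,"wz": 0.48,"fingers": 1},{"wx": 0,"wy": 0,"tx": -0.82,"ty": 0.34,"tz": 0.56,"wz": 0.54,"fingers": 1},{"wx": 0,"wy": 0,"tx": -0.82,"ty": 0.34,"tz": 0.56,"wz": 0.54,"fingers": 1},{"wx": 0,"wy": 0,"tx": -0.82,"ty": 0.34,"tz": 0.56,"wz": 0.54,"fingers": 1}])

```text
time_s: 2.82
ee_pos: [0.4207, -0.139, 0.2798]
tool_rot: [-180.0, 0.0, 11.1]
ft_force: [0.1, 0.6, 0.9]
grip_width: 0.0856
```

Run:
```python
from bench import get_state
from h import *
s=get_state();print(s['time_s'],s['ee_pos'],s['tool_rot'],s['joint_positions'])
rows(s,[((.445,-.195,.22),10.6)])
```

```text
2.8167 [ 0.42065787 -0.13900546  0.27977625] [-1.79967395e+02  1.27105470e-02  1.11040177e+01] [-38.04836186  -3.12736133  47.53664871 119.63540052   2.57060795
  62.52406508 -70.63780945]
(0.445, -0.195, 0.22) 10.6 t [0.0525 0.2387 0.239 ] w [-0.0004  0.0001  0.0056]
```

>>> play_rows(steps=[{"wx": 0,"wy": 0,"tx": 0.02,"ty": 0.1,"tz": 0.1,"wz": 0,"fingers": 1},{"wx": 0,"wy": 0,"tx": 0.05,"ty": 0.2,"tz": 0.2,"wz": 0,"fingers": 1},{"wx": 0,"wy": 0,"tx": 0.05,"ty": 0.24,"tz": 0.24,"wz": 0,"fingers": 1},{"wx": 0,"wy": 0,"tx": 0.05,"ty": 0.24,"tz": 0.24,"wz": 0,"fingers": 1},{"wx": 0,"wy": 0,"tx": 0.05,"ty": 0.24,"tz": 0.24,"wz": 0,"fingers": 1}])

```text
time_s: 3.23
ee_pos: [0.4449, -0.1948, 0.2197]
tool_rot: [180.0, 0.1, 11.2]
ft_force: [-0.8, 0.9, 0.0]
grip_width: 0.0851
```

Run:
```python
from bench import get_state,optics
from h import *
import json
s=get_state();c=optics.get_calibration('wrist');im=optics.capture('wrist')[:,:,::-1].copy()
print(s['time_s'],s['ee_pos'],s['tool_rot'],s['joint_positions'],s['qd'].round(2))
cv2.imwrite('pics/w1.png',im)
hsv=cv2.cvtColor(im,cv2.COLOR_BGR2HSV)
m=cv2.inRange(hsv,(18,25,150),(40,255,255))
n,l,st,ce=cv2.connectedComponentsWithStats(m)
for i in range(1,n):
    if st[i,4]>800:
        cnt=max(cv2.findContours((l==i).astype(np.uint8),cv2.RETR_EXTERNAL,cv2.CHAIN_APPROX_NONE)[0],key=cv2.contourArea)
        box=cv2.boxPoints(cv2.minAreaRect(cnt)); print(st[i],box.round(1).tolist())
        P=np.array([onz(c,u,.016) for u in box]);print(P.round(4).tolist(),P.mean(0))
        for k in range(4):
            d=P[(k+1)%4]-P[k];print(np.linalg.norm(d).round(4),np.degrees(np.arctan2(d[1],d[0])).round(2))
```

```text
3.2333 [ 0.44491308 -0.19477757  0.21966692] [1.79995414e+02 1.26378323e-01 1.12082795e+01] [-30.62322614  10.93088499  53.18782557 119.24055574 -10.62600091
  54.73132494 -50.53309204] [-1.14 -2.76 -0.08  0.1   0.87  0.43 -1.4 ]
[ 286  173   68  114 5598] [[286.0, 173.0], [353.0, 173.0], [353.0, 286.0], [286.0, 286.0]]
[[0.4754, -0.1582, 0.016], [0.4871, -0.2173, 0.016], [0.38, -0.2413, 0.016], [0.3672, -0.1768, 0.016]] [ 0.42746452 -0.19837935  0.016     ]
0.0603 -78.81
0.1098 -167.34
0.0658 101.22
0.1098 9.75
[ 321  370  128   63 3328] [[320.29998779296875, 413.20001220703125], [439.20001220703125, 368.0], [457.79998779296875, 416.8999938964844], [338.8999938964844, 462.1000061035156]]
[[0.2261, -0.2392, 0.016], [0.3068, -0.3508, 0.016], [0.2508, -0.3884, 0.016], [0.1639, -0.2733, 0.016]] [ 0.23686248 -0.31291702  0.016     ]
0.1377 -54.13
0.0675 -146.07
0.1443 127.04
0.0709 28.74
```

View pics/w1.png

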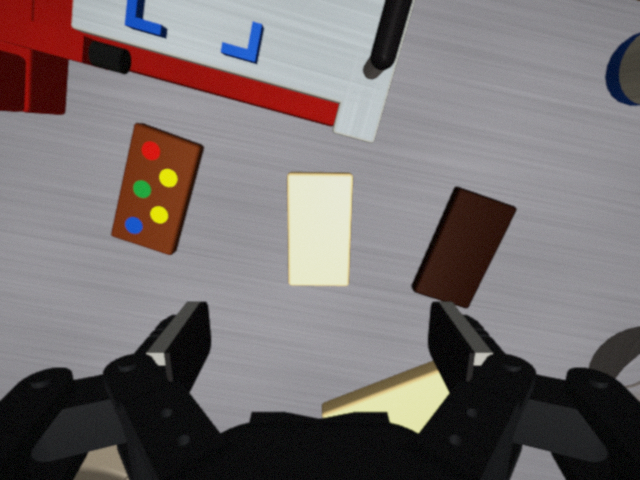

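The wrist view shows the plain small cream slab at (320,230), at (0.427,-0.198) with yaw≈11°. It agrees with the first measurement. The dark slab (465,247) and printed slab (157,190) leave room for the fingers.

Run:
```python
from bench import get_state
from h import *
s=get_state()
rows(s,[((.427,-.1984,.12),10.9),((.427,-.1984,.05),10.9),((.427,-.1984,.014),10.9)])
```

```text
(0.427, -0.1984, 0.12) 10.9 t [-0.0738  0.0016  0.401 ] w [-0.0003  0.0004  0.0036]
(0.427, -0.1984, 0.05) 10.9 t [-0.0736  0.0017  0.681 ] w [-0.0003  0.0004  0.0036]
(0.427, -0.1984, 0.014) 10.9 t [-0.0736  0.0017  0.825 ] w [-0.0003  0.0004  0.0036]
```

>>> play_rows(steps=[{"wx": 0,"wy": 0,"tx": -0.04,"ty": 0,"tz": 0.13,"wz": 0,"fingers": 1},{"wx": 0,"wy": 0,"tx": -0.074,"ty": 0.002,"tz": 0.27,"wz": 0,"fingers": 1},{"wx": 0,"wy": 0,"tx": -0.074,"ty": 0.002,"tz": 0.4,"wz": 0,"fingers": 1},{"wx": 0,"wy": 0,"tx": -0.074,"ty": 0.002,"tz": 0.5,"wz": 0,"fingers": 1},{"wx": 0,"wy": 0,"tx": -0.074,"ty": 0.002,"tz": 0.6,"wz": 0,"fingers": 1},{"wx": 0,"wy": 0,"tx": -0.074,"ty": 0.002,"tz": 0.68,"wz": 0,"fingers": 1},{"wx": 0,"wy": 0,"tx": -0.074,"ty": 0.002,"tz": 0.73,"wz": 0,"fingers": 1},{"wx": 0,"wy": 0,"tx": -0.074,"ty": 0.002,"tz": 0.77,"wz": 0,"fingers": 1},{"wx": 0,"wy": 0,"tx": -0.074,"ty": 0.002,"tz": 0.8,"wz": 0,"fingers": 1},{"wx": 0,"wy": 0,"tx": -0.074,"ty": 0.002,"tz": 0.82,"wz": 0,"fingers": 1},{"wx": 0,"wy": 0,"tx": -0.074,"ty": 0.002,"tz": 0.825,"wz": 0,"fingers": 1},{"wx": 0,"wy": 0,"tx": -0.074,"ty": 0.002,"tz": 0.825,"wz": 0,"fingers": 1}])

```text
time_s: 4.28
ee_pos: [0.4274, -0.1982, 0.0144]
tool_rot: [-180.0, -0.0, 11.3]
ft_force: [0.3, -0.1, 0.1]
grip_width: 0.0855
```

Run:
```python
from bench import get_state,optics
from h import *
s=get_state();im=optics.capture('wrist')[:,:,::-1].copy()
print(s['time_s'],s['ee_pos'],s['tool_rot'],s['joint_positions'],s['ft_force'])
cv2.imwrite('pics/w2.png',im)
```

```text
4.2833 [ 0.4273636  -0.19824251  0.01440817] [-1.79970235e+02 -1.66488929e-02  1.12540786e+01] [-10.78141953  30.78664382  34.23535364 128.59054635 -35.30205235
  29.95258287 -27.68636318] [ 0.31487402 -0.11518141  0.09708028]
```

View pics/w2.png

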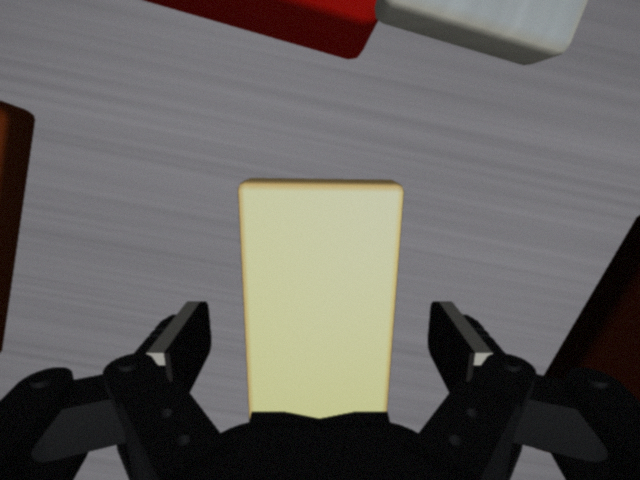

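The slab sits centred between the fingers, with its edges at columns 245–400. I go a little lower and close.

>>> play_rows(steps=[{"wx": 0,"wy": 0,"tx": 0,"ty": 0,"tz": 0.012,"wz": 0,"fingers": 1},{"wx": 0,"wy": 0,"tx": 0,"ty": 0,"tz": 0.012,"wz": 0,"fingers": 0.75},{"wx": 0,"wy": 0,"tx": 0,"ty": 0,"tz": 0.012,"wz": 0,"fingers": 0.6},{"wx": 0,"wy": 0,"tx": 0,"ty": 0,"tz": 0.012,"wz": 0,"fingers": 0.4},{"wx": 0,"wy": 0,"tx": 0,"ty": 0,"tz": 0.012,"wz": 0,"fingers": 0.4},{"wx": 0,"wy": 0,"tx": 0,"ty": 0,"tz": 0.012,"wz": 0,"fingers": 0.4},{"wx": 0,"wy": 0,"tx": 0,"ty": 0,"tz": 0.012,"wz": 0,"fingers": 0.4},{"wx": 0,"wy": 0,"tx": 0,"ty": 0,"tz": 0.012,"wz": 0,"fingers": 0.4}], grip_force=35)

```text
time_s: 5.0
ee_pos: [0.4275, -0.1984, 0.0118]
tool_rot: [-180.0, -0.0, 11.2]
ft_force: [-0.8, 1.5, 5.9]
grip_width: 0.0589
```

Run:
```python
from bench import get_state
from h import *
s=get_state();print(s['ft_force'],s['ee_pos'],s['tool_rot'],s['grip_width'])
rows(s,[((.427,-.1984,.06),11),((.44,-.185,.19),8),((.52,-.14,.20),3),((.617,-.0953,.19),-3.5)])
```

```text
[-0.84390502  1.54729479  5.927737  ] [ 0.42748788 -0.19838369  0.01184076] [-1.79972574e+02 -4.51386614e-02  1.12308894e+01] 0.05891619926893427
(0.427, -0.1984, 0.06) 11 t [-0.0018 -0.0004 -0.1926] w [-0.0003 -0.0005  0.0026]
(0.44, -0.185, 0.19) 8 t [ 0.0601 -0.0431 -0.7126] w [-0.0003 -0.0005  0.0359]
(0.52, -0.14, 0.2) 3 t [ 0.409  -0.1574 -0.7522] w [-0.0003 -0.0005  0.0915]
(0.617, -0.0953, 0.19) -3.5 t [ 0.8244 -0.2571 -0.7119] w [-0.0004 -0.0005  0.1637]
```

Gripped: the opening is 59 mm, and a small table contact force of about 6 N shows. Now I lift.

>>> play_rows(steps=[{"wx": 0,"wy": 0,"tx": 0,"ty": 0,"tz": -0.03,"wz": 0,"fingers": 0.4},{"wx": 0,"wy": 0,"tx": 0,"ty": 0,"tz": -0.1,"wz": 0,"fingers": 0.4},{"wx": 0,"wy": 0,"tx": 0,"ty": 0,"tz": -0.19,"wz": 0,"fingers": 0.4},{"wx": 0,"wy": 0,"tx": 0,"ty": 0,"tz": -0.29,"wz": 0,"fingers": 0.4},{"wx": 0,"wy": 0,"tx": 0.01,"ty": 0,"tz": -0.4,"wz": 0.01,"fingers": 0.4},{"wx": 0,"wy": 0,"tx": 0.02,"ty": -0.02,"tz": -0.5,"wz": 0.02,"fingers": 0.4},{"wx": 0,"wy": 0,"tx": 0.04,"ty": -0.03,"tz": -0.61,"wz": 0.03,"fingers": 0.4},{"wx": 0,"wy": 0,"tx": 0.06,"ty": -0.04,"tz": -0.71,"wz": 0.04,"fingers": 0.4},{"wx": 0,"wy": 0,"tx": 0.06,"ty": -0.04,"tz": -0.71,"wz": 0.04,"fingers": 0.4},{"wx": 0,"wy": 0,"tx": 0.06,"ty": -0.04,"tz": -0.71,"wz": 0.04,"fingers": 0.4}])

```text
time_s: 5.83
ee_pos: [0.4408, -0.1853, 0.1904]
tool_rot: [-179.9, -0.2, 7.7]
ft_force: [-0.0, 0.5, -2.6]
grip_width: 0.0588
```

Run:
```python
from bench import get_state,optics
from h import *
s=get_state();im=optics.capture('wrist')[:,:,::-1].copy();im2=optics.capture('scene')[:,:,::-1].copy()
print(s['time_s'],s['ee_pos'],s['tool_rot'],s['joint_positions'],s['ft_force'],s['grip_width'])
cv2.imwrite('pics/w3.png',im);cv2.imwrite('pics/s3.png',im2)
rows(s,[((.52,-.14,.20),3),((.617,-.0953,.19),-3.5)])
```

```text
5.8333 [ 0.44082901 -0.18531769  0.19041647] [-179.94452554   -0.19254779    7.70753722] [-32.04897462  13.5505436   54.82251964 122.02878161 -14.48847474
  50.83337853 -51.04245579] [-0.03192707  0.54708209 -2.57771397] 0.058755497860427316
(0.52, -0.14, 0.2) 3 t [ 0.3383 -0.1372 -0.0371] w [-0.0007 -0.0021  0.0523]
(0.617, -0.0953, 0.19) -3.5 t [ 0.7466 -0.2623  0.0044] w [-0.0008 -0.0021  0.1245]
```

View pics/w3.png

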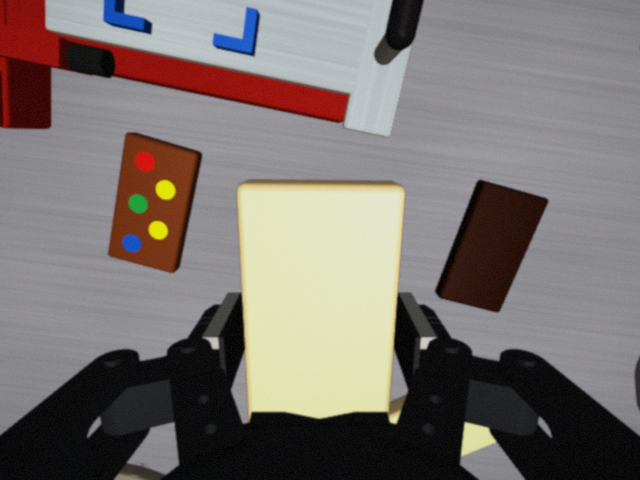

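View pics/s3.png

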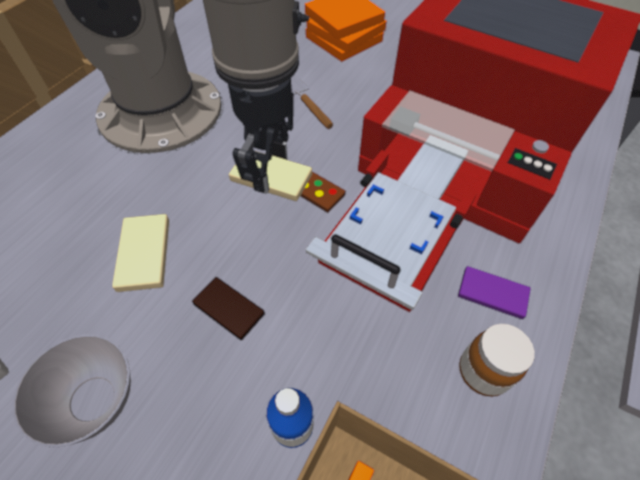

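The slab is held level and square between the pads, with its far edge at columns 240–403, row 183. I move over the nest.

>>> play_rows(steps=[{"wx": 0,"wy": 0,"tx": 0.08,"ty": -0.03,"tz": -0.01,"wz": 0.01,"fingers": 0.4},{"wx": 0,"wy": 0,"tx": 0.17,"ty": -0.07,"tz": -0.02,"wz": 0.03,"fingers": 0.4},{"wx": 0,"wy": 0,"tx": 0.26,"ty": -0.1,"tz": -0.03,"wz": 0.04,"fingers": 0.4},{"wx": 0,"wy": 0,"tx": 0.34,"ty": -0.14,"tz": -0.03,"wz": 0.05,"fingers": 0.4},{"wx": 0,"wy": 0,"tx": 0.44,"ty": -0.17,"tz": -0.03,"wz": 0.07,"fingers": 0.4},{"wx": 0,"wy": 0,"tx": 0.54,"ty": -0.2,"tz": -0.02,"wz": 0.09,"fingers": 0.4},{"wx": 0,"wy": 0,"tx": 0.64,"ty": -0.23,"tz": 0,"wz": 0.11,"fingers": 0.4},{"wx": 0,"wy": 0,"tx": 0.7,"ty": -0.25,"tz": 0,"wz": 0.12,"fingers": 0.4},{"wx": 0,"wy": 0,"tx": 0.745,"ty": -0.262,"tz": 0,"wz": 0.125,"fingers": 0.4},{"wx": 0,"wy": 0,"tx": 0.745,"ty": -0.262,"tz": 0,"wz": 0.125,"fingers": 0.4},{"wx": 0,"wy": 0,"tx": 0.745,"ty": -0.262,"tz": 0,"wz": 0.125,"fingers": 0.4}])

```text
time_s: 6.85
ee_pos: [0.6147, -0.0966, 0.1881]
tool_rot: [-180.0, 0.1, -3.6]
ft_force: [0.3, -0.3, -0.5]
grip_width: 0.0592
```

Run:
```python
from bench import get_state,optics
from h import *
s=get_state();c=optics.get_calibration('wrist');im=optics.capture('wrist')[:,:,::-1].copy()
print(s['time_s'],s['ee_pos'],s['tool_rot'],s['joint_positions'],s['ft_force'],s['grip_width'])
print(c)
cv2.imwrite('pics/w4.png',im)
R0=R.from_euler('xyz',s['tool_rot'],degrees=True)
for uv in [(240,183),(403,183)]:
    print('slab corner tool', R0.inv().apply(onz(c,uv,s['ee_pos'][2]+.0042)-s['ee_pos']).round(4))
```

```text
6.85 [ 0.61465513 -0.09657407  0.18808473] [-1.79990445e+02  1.00580564e-01 -3.60994786e+00] [-32.98510678  30.28760963  49.59559266 104.03802631 -26.81946959
  58.32012654 -66.27253924] [ 0.28042905 -0.29720405 -0.4981454 ] 0.059176811693176526
{'fx': 369.1504221814046, 'fy': 369.1504221814046, 'cx': 319.045394651556, 'cy': 240.75347558190677, 'origin': array([ 0.68588885, -0.10123269,  0.32016593]), 'attitude': array([ 1.63752311e+02,  1.12841738e-01, -9.36299560e+01])}
slab corner tool [ 0.0549 -0.0274 -0.0043]
slab corner tool [ 0.0549  0.0289 -0.0043]
```

View pics/w4.png

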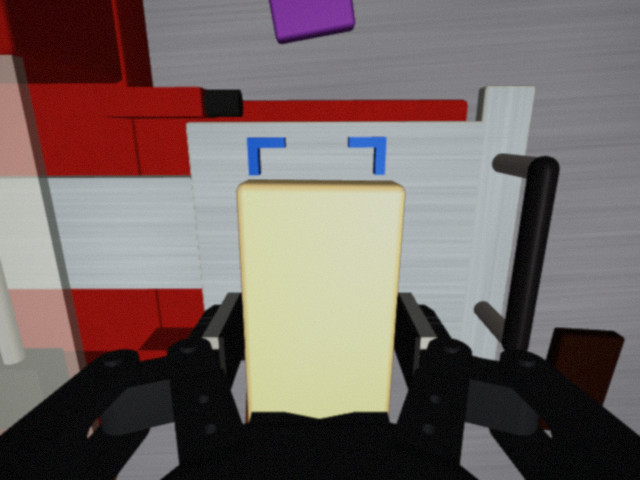

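The slab is square to the +x bracket pair, whose outer corners are at (248,138) and (386,137).

Run:
```python
from bench import get_state,optics
from h import *
s=get_state();c=optics.get_calibration('wrist')
a=onz(c,(247.7,137.5),.095);b=onz(c,(386,137),.095)
d=b-a;yaw=np.degrees(np.arctan2(d[1],d[0]))+90
print(a,b,np.linalg.norm(d),yaw)
th=np.radians(yaw);m=(a+b)/2
print('nest',m[:2]-.066*np.array([np.cos(th),np.sin(th)]))
T=optics.get_calibration('top')
t=lambda u,v:(210+u/3.15-.34,140+v/3.15-.34)
P=np.array([onz(T,t(*q),.095) for q in [(154,75),(281,81),(270,285),(142,277)]]);print(P.mean(0))
rows(s,[((.617,-.0955,z),-3.4) for z in (.19,.13,.11,.1,.097)])
```

```text
[ 0.6858576 -0.059012   0.095    ] [ 0.68093834 -0.14023872  0.095     ] 0.08137554339415076 -3.4657172193565486
nest [ 0.61751867 -0.09563557]
[ 0.61622507 -0.0957699   0.095     ]
(0.617, -0.0955, 0.19) -3.4 t [ 0.0105 -0.006  -0.0064] w [-0.0004  0.0009 -0.0027]
(0.617, -0.0955, 0.13) -3.4 t [ 0.0108 -0.0058  0.2336] w [-0.0004  0.0009 -0.0027]
(0.617, -0.0955, 0.11) -3.4 t [ 0.0109 -0.0058  0.3136] w [-0.0004  0.0009 -0.0027]
(0.617, -0.0955, 0.1) -3.4 t [ 0.011  -0.0058  0.3536] w [-0.0004  0.0009 -0.0027]
(0.617, -0.0955, 0.097) -3.4 t [ 0.011  -0.0058  0.3656] w [-0.0004  0.0009 -0.0027]
```

>>> play_rows(steps=[{"wx": 0,"wy": 0,"tx": 0.011,"ty": -0.006,"tz": 0.06,"wz": 0,"fingers": 0.4},{"wx": 0,"wy": 0,"tx": 0.011,"ty": -0.006,"tz": 0.13,"wz": 0,"fingers": 0.4},{"wx": 0,"wy": 0,"tx": 0.011,"ty": -0.006,"tz": 0.19,"wz": 0,"fingers": 0.4},{"wx": 0,"wy": 0,"tx": 0.011,"ty": -0.006,"tz": 0.24,"wz": 0,"fingers": 0.4},{"wx": 0,"wy": 0,"tx": 0.011,"ty": -0.006,"tz": 0.28,"wz": 0,"fingers": 0.4},{"wx": 0,"wy": 0,"tx": 0.011,"ty": -0.006,"tz": 0.31,"wz": 0,"fingers": 0.4},{"wx": 0,"wy": 0,"tx": 0.011,"ty": -0.006,"tz": 0.33,"wz": 0,"fingers": 0.4},{"wx": 0,"wy": 0,"tx": 0.011,"ty": -0.006,"tz": 0.345,"wz": 0,"fingers": 0.4},{"wx": 0,"wy": 0,"tx": 0.011,"ty": -0.006,"tz": 0.356,"wz": 0,"fingers": 0.4},{"wx": 0,"wy": 0,"tx": 0.011,"ty": -0.006,"tz": 0.36,"wz": 0,"fingers": 0.4},{"wx": 0,"wy": 0,"tx": 0.011,"ty": -0.006,"tz": 0.36,"wz": 0,"fingers": 0.4}])

```text
time_s: 7.82
ee_pos: [0.6171, -0.0955, 0.0986]
tool_rot: [-180.0, 0.1, -3.6]
ft_force: [0.6, -0.5, -0.9]
grip_width: 0.0585
```

Run:
```python
from bench import get_state,optics
from h import *
s=get_state();c=optics.get_calibration('wrist');im=optics.capture('wrist')[:,:,::-1].copy()
print(s['time_s'],s['ee_pos'],s['tool_rot'],s['ft_force'],s['grip_width'])
cv2.imwrite('pics/w5.png',im)
```

```text
7.8167 [ 0.61714548 -0.09550587  0.09857308] [-1.79967803e+02  6.34077387e-02 -3.64394222e+00] [ 0.5625911  -0.50334029 -0.87249226] 0.05854203205205272
```

View pics/w5.png

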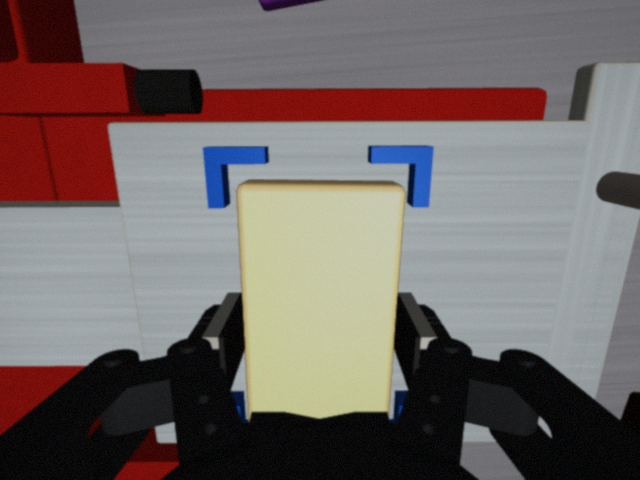

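The slab is inside the brackets: about 5 mm of gap on the left, 3 mm on the right and 5–6 mm ahead. I shift it 1 mm to the left, lower it 1.5 mm, then check contact.

>>> play_rows(steps=[{"wx": 0,"wy": 0,"tx": 0,"ty": -0.004,"tz": 0.003,"wz": 0,"fingers": 0.4},{"wx": 0,"wy": 0,"tx": 0,"ty": -0.004,"tz": 0.005,"wz": 0,"fingers": 0.4},{"wx": 0,"wy": 0,"tx": 0,"ty": -0.004,"tz": 0.007,"wz": 0,"fingers": 0.4},{"wx": 0,"wy": 0,"tx": 0,"ty": -0.004,"tz": 0.007,"wz": 0,"fingers": 0.4}])

```text
time_s: 8.2
ee_pos: [0.6173, -0.0944, 0.097]
tool_rot: [-180.0, 0.0, -3.6]
ft_force: [-0.9, 0.5, -1.0]
grip_width: 0.0589
```

>>> play_rows(steps=[{"wx": 0,"wy": 0,"tx": 0,"ty": 0,"tz": 0.003,"wz": 0,"fingers": 0.4},{"wx": 0,"wy": 0,"tx": 0,"ty": 0,"tz": 0.005,"wz": 0,"fingers": 0.4},{"wx": 0,"wy": 0,"tx": 0,"ty": 0,"tz": 0.005,"wz": 0,"fingers": 0.4}])

```text
time_s: 8.45
ee_pos: [0.6174, -0.0945, 0.0968]
tool_rot: [-179.9, 0.0, -3.6]
ft_force: [-8.9, 3.6, 19.0]
grip_width: 0.0591
```

Contact is felt at 19 N. I ease up slightly and release.

>>> play_rows(steps=[{"wx": 0,"wy": 0,"tx": 0,"ty": 0,"tz": -0.001,"wz": 0,"fingers": 0.4},{"wx": 0,"wy": 0,"tx": 0,"ty": 0,"tz": -0.001,"wz": 0,"fingers": 0.72},{"wx": 0,"wy": 0,"tx": 0,"ty": 0,"tz": -0.001,"wz": 0,"fingers": 0.8},{"wx": 0,"wy": 0,"tx": 0,"ty": 0,"tz": -0.001,"wz": 0,"fingers": 0.95},{"wx": 0,"wy": 0,"tx": 0,"ty": 0,"tz": -0.001,"wz": 0,"fingers": 1},{"wx": 0,"wy": 0,"tx": 0,"ty": 0,"tz": -0.001,"wz": 0,"fingers": 1},{"wx": 0,"wy": 0,"tx": 0,"ty": 0,"tz": -0.001,"wz": 0,"fingers": 1}])

```text
time_s: 9.03
ee_pos: [0.6174, -0.0945, 0.097]
tool_rot: [-179.9, 0.0, -3.6]
ft_force: [-0.6, -0.9, 0.4]
grip_width: 0.0856
```

Run:
```python
from bench import get_state,optics
from h import *
s=get_state();c=optics.get_calibration('wrist');im=optics.capture('wrist')[:,:,::-1].copy()
print(s['time_s'],s['ee_pos'],s['tool_rot'],s['ft_force'],s['grip_width'],s['joint_positions'])
cv2.imwrite('pics/w6.png',im)
rows(s,[((.617,-.0955,.13),-3.5),((.617,-.0955,.19),-3.5),((.612,-.18,.22),-3.5),((.61,-.21,.2),-3.5)])
```

```text
9.0333 [ 0.61736653 -0.09448582  0.09701973] [-1.79917350e+02  3.56863057e-02 -3.64226251e+00] [-0.60773935 -0.87320235  0.43608315] 0.08559201014674372 [-28.90001608  36.46604016  44.03749348 107.2570147  -32.8665812
  49.7839227  -62.00839659]
(0.617, -0.0955, 0.13) -3.5 t [-0.0013  0.004  -0.1319] w [-0.0009  0.0004 -0.0016]
(0.617, -0.0955, 0.19) -3.5 t [-0.0014  0.0036 -0.3719] w [-0.0009  0.0004 -0.0016]
(0.612, -0.18, 0.22) -3.5 t [ 0.      0.342  -0.4924] w [-0.0009  0.0004 -0.0016]
(0.61, -0.21, 0.2) -3.5 t [-3.000e-04  4.624e-01 -4.126e-01] w [-0.0009  0.0004 -0.0016]
```

View pics/w6.png

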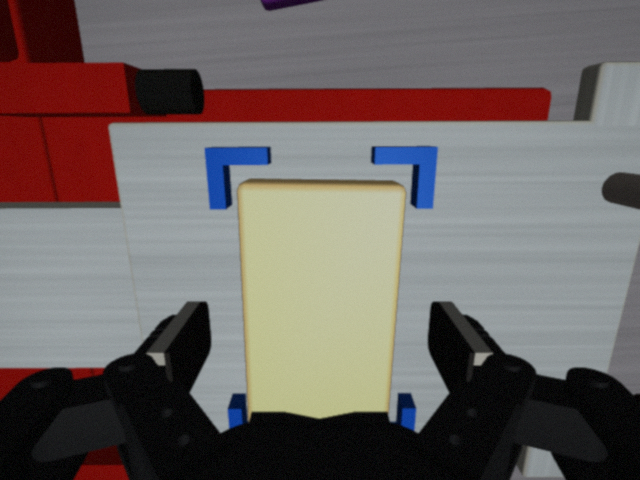

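The slab lies released and centred in the brackets, with gaps of about 10 px on each side. I retreat upward and go over the handle.

>>> play_rows(steps=[{"wx": 0,"wy": 0,"tx": 0,"ty": 0,"tz": -0.03,"wz": 0,"fingers": 1},{"wx": 0,"wy": 0,"tx": 0,"ty": 0,"tz": -0.1,"wz": 0,"fingers": 1},{"wx": 0,"wy": 0,"tx": 0,"ty": 0,"tz": -0.2,"wz": 0,"fingers": 1},{"wx": 0,"wy": 0,"tx": 0,"ty": 0,"tz": -0.31,"wz": 0,"fingers": 1},{"wx": 0,"wy": 0,"tx": 0,"ty": 0.03,"tz": -0.42,"wz": 0,"fingers": 1},{"wx": 0,"wy": 0,"tx": 0,"ty": 0.13,"tz": -0.5,"wz": 0,"fingers": 1},{"wx": 0,"wy": 0,"tx": 0,"ty": 0.25,"tz": -0.5,"wz": 0,"fingers": 1},{"wx": 0,"wy": 0,"tx": 0,"ty": 0.36,"tz": -0.48,"wz": 0,"fingers": 1},{"wx": 0,"wy": 0,"tx": 0,"ty": 0.46,"tz": -0.46,"wz": 0,"fingers": 1},{"wx": 0,"wy": 0,"tx": 0,"ty": 0.46,"tz": -0.46,"wz": 0,"fingers": 1},{"wx": 0,"wy": 0,"tx": 0,"ty": 0.46,"tz": -0.46,"wz": 0,"fingers": 1}])

```text
time_s: 10.0
ee_pos: [0.6094, -0.2113, 0.2122]
tool_rot: [-179.9, 0.0, -3.8]
ft_force: [0.1, 0.0, -1.7]
grip_width: 0.0852
```

Run:
```python
from bench import get_state,optics
from h import *
s=get_state();c=optics.get_calibration('wrist');im=optics.capture('wrist')[:,:,::-1].copy()
print(s['time_s'],s['ee_pos'],s['tool_rot'],s['ft_force'],s['grip_width'],s['joint_positions'])
cv2.imwrite('pics/w7.png',im)
T=optics.get_calibration('top');cv2.imwrite('pics/t7.png',optics.capture('top')[:,:,::-1])
print([proj(c,p) for p in [(.664,-.2135,.13),(.555,-.207,.13)]])
rows(s,[((.6095,-.21,z),-3.5) for z in (.2,.16,.13)])
```

```text
10.0 [ 0.60941746 -0.21131485  0.21224236] [-1.79943980e+02  4.20395584e-02 -3.81628699e+00] [ 0.0647316   0.02829906 -1.68502523] 0.0851811182329921 [-21.84624975  30.94158797  49.89194299  99.75506003 -26.51466125
  61.91620108 -56.90220111]
[array([317.04430235, 164.00056567]), array([318.54470684, 334.31293274])]
(0.6095, -0.21, 0.2) -3.5 t [ 0.     -0.0052  0.049 ] w [-0.0006  0.0005 -0.0035]
(0.6095, -0.21, 0.16) -3.5 t [ 1.00e-04 -5.10e-03  2.09e-01] w [-0.0006  0.0005 -0.0035]
(0.6095, -0.21, 0.13) -3.5 t [ 2.00e-04 -4.90e-03  3.29e-01] w [-0.0006  0.0005 -0.0035]
```

View pics/w7.png

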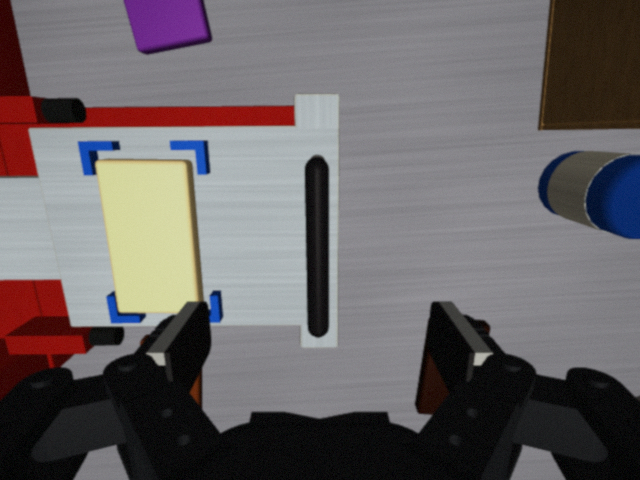

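View pics/t7.png

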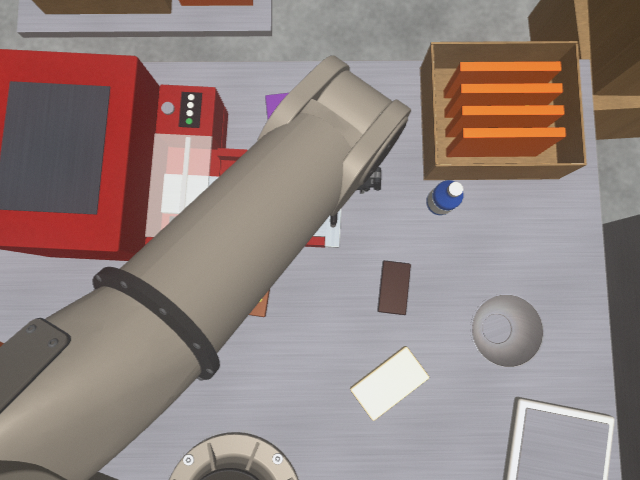

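The bar is at column 317, rows 156–337, and the projected ends at (317,164) and (318.5,334) lie on it. The slab is still seated at (150,235). I descend astride the bar.

>>> play_rows(steps=[{"wx": 0,"wy": 0,"tx": 0,"ty": -0.003,"tz": 0.08,"wz": -0.003,"fingers": 1},{"wx": 0,"wy": 0,"tx": 0,"ty": -0.005,"tz": 0.16,"wz": -0.003,"fingers": 1},{"wx": 0,"wy": 0,"tx": 0,"ty": -0.005,"tz": 0.23,"wz": -0.003,"fingers": 1},{"wx": 0,"wy": 0,"tx": 0,"ty": -0.005,"tz": 0.29,"wz": -0.003,"fingers": 1},{"wx": 0,"wy": 0,"tx": 0,"ty": -0.005,"tz": 0.33,"wz": -0.003,"fingers": 1},{"wx": 0,"wy": 0,"tx": 0,"ty": -0.005,"tz": 0.355,"wz": -0.003,"fingers": 1},{"wx": 0,"wy": 0,"tx": 0,"ty": -0.005,"tz": 0.36,"wz": -0.003,"fingers": 1},{"wx": 0,"wy": 0,"tx": 0,"ty": -0.005,"tz": 0.36,"wz": -0.003,"fingers": 1}], grip_force=20)

```text
time_s: 10.77
ee_pos: [0.6104, -0.2076, 0.1223]
tool_rot: [-179.9, 0.0, -3.4]
ft_force: [1.2, -0.4, 0.8]
grip_width: 0.0856
```

Run:
```python
from bench import get_state,optics
from h import *
s=get_state();im=optics.capture('wrist')[:,:,::-1].copy()
print(s['time_s'],s['ee_pos'],s['tool_rot'],s['ft_force'])
cv2.imwrite('pics/w8.png',im)
cv2.imwrite('pics/s8.png',optics.capture('scene')[:,:,::-1])
```

```text
10.7667 [ 0.61044056 -0.20761308  0.1222929 ] [-1.79906383e+02  2.90023336e-02 -3.35912549e+00] [ 1.22639034 -0.35761514  0.83226807]
```

View pics/w8.png

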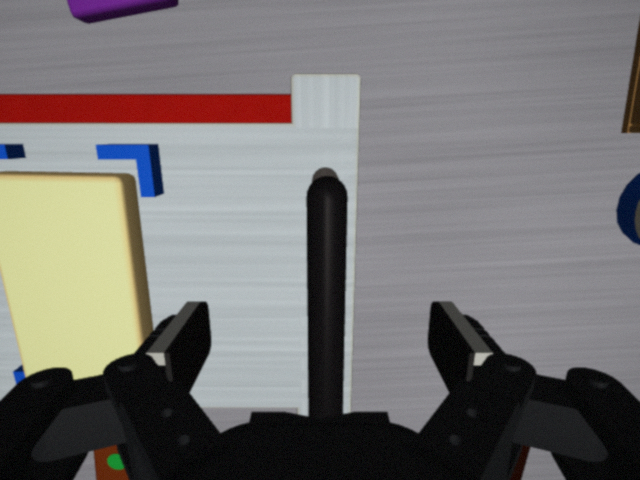

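View pics/s8.png

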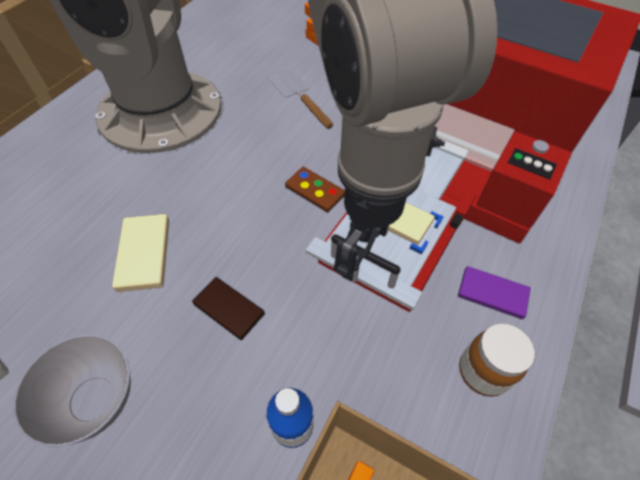

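The bar is between the fingers, about 2 mm right of centre (column 325). I correct this and close gently.

>>> play_rows(steps=[{"wx": 0,"wy": 0,"tx": 0,"ty": 0.008,"tz": 0,"wz": 0,"fingers": 0.8},{"wx": 0,"wy": 0,"tx": 0,"ty": 0.008,"tz": 0,"wz": 0,"fingers": 0.55},{"wx": 0,"wy": 0,"tx": 0,"ty": 0.008,"tz": 0,"wz": 0,"fingers": 0.35},{"wx": 0,"wy": 0,"tx": 0,"ty": 0.008,"tz": 0,"wz": 0,"fingers": 0.25},{"wx": 0,"wy": 0,"tx": 0,"ty": 0.008,"tz": 0,"wz": 0,"fingers": 0.2},{"wx": 0,"wy": 0,"tx": 0,"ty": 0.008,"tz": 0,"wz": 0,"fingers": 0.1},{"wx": 0,"wy": 0,"tx": 0,"ty": 0.008,"tz": 0,"wz": 0,"fingers": 0.05},{"wx": 0,"wy": 0,"tx": 0,"ty": 0.008,"tz": 0,"wz": 0,"fingers": 0.05},{"wx": 0,"wy": 0,"tx": 0,"ty": 0.008,"tz": 0,"wz": 0,"fingers": 0.05}], grip_force=20)

```text
time_s: 11.62
ee_pos: [0.6106, -0.2098, 0.123]
tool_rot: [-179.9, -0.0, -3.4]
ft_force: [-1.7, 0.9, 3.9]
grip_width: 0.0132
```

Run:
```python
from bench import get_state,optics
from h import *
s=get_state();print(s['ee_pos'],s['tool_rot'],s['ft_force'],s['grip_width'])
th=np.radians(-3.5);d=np.array([-np.sin(th),np.cos(th),0])
rows(s,[(s['ee_pos']+d*k,s['tool_rot'][2]) for k in (.09,.17,.18)])
```

```text
[ 0.61062659 -0.20978449  0.12301351] [-1.79905219e+02 -3.29288229e-02 -3.36503132e+00] [-1.72299624  0.86455778  3.85638406] 0.013160300374151569
[ 0.61612096 -0.11995236  0.12301351] -3.3650313175053492 t [ 0.0008 -0.36    0.0006] w [-0.0011 -0.0004  0.    ]
[ 0.62100485 -0.04010158  0.12301351] -3.3650313175053492 t [ 0.0016 -0.68    0.0011] w [-0.0011 -0.0004  0.    ]
[ 0.62161533 -0.03012023  0.12301351] -3.3650313175053492 t [ 0.0017 -0.72    0.0012] w [-0.0011 -0.0004  0.    ]
```

Gripped at 13 mm. I push in slowly, stopping about 20 mm short at first.

>>> play_rows(steps=[{"wx": 0,"wy": 0,"tx": 0,"ty": -0.01,"tz": 0,"wz": 0,"fingers": 0.05},{"wx": 0,"wy": 0,"tx": 0,"ty": -0.03,"tz": 0,"wz": 0,"fingers": 0.05},{"wx": 0,"wy": 0,"tx": 0,"ty": -0.06,"tz": 0,"wz": 0,"fingers": 0.05},{"wx": 0,"wy": 0,"tx": 0,"ty": -0.1,"tz": 0,"wz": 0,"fingers": 0.05},{"wx": 0,"wy": 0,"tx": 0,"ty": -0.14,"tz": 0,"wz": 0,"fingers": 0.05},{"wx": 0,"wy": 0,"tx": 0,"ty": -0.18,"tz": 0,"wz": 0,"fingers": 0.05},{"wx": 0,"wy": 0,"tx": 0,"ty": -0.22,"tz": 0,"wz": 0,"fingers": 0.05},{"wx": 0,"wy": 0,"tx": 0.001,"ty": -0.26,"tz": 0,"wz": 0,"fingers": 0.05},{"wx": 0,"wy": 0,"tx": 0.001,"ty": -0.3,"tz": 0,"wz": 0,"fingers": 0.05},{"wx": 0,"wy": 0,"tx": 0.001,"ty": -0.34,"tz": 0,"wz": 0,"fingers": 0.05},{"wx": 0,"wy": 0,"tx": 0.001,"ty": -0.38,"tz": 0,"wz": 0,"fingers": 0.05},{"wx": 0,"wy": 0,"tx": 0.001,"ty": -0.42,"tz": 0,"wz": 0,"fingers": 0.05},{"wx": 0,"wy": 0,"tx": 0.001,"ty": -0.46,"tz": 0,"wz": 0,"fingers": 0.05},{"wx": 0,"wy": 0,"tx": 0.001,"ty": -0.5,"tz": 0,"wz": 0,"fingers": 0.05},{"wx": 0,"wy": 0,"tx": 0.001,"ty": -0.54,"tz": 0,"wz": 0,"fingers": 0.05},{"wx": 0,"wy": 0,"tx": 0.001,"ty": -0.58,"tz": 0,"wz": 0,"fingers": 0.05},{"wx": 0,"wy": 0,"tx": 0.001,"ty": -0.61,"tz": 0,"wz": 0,"fingers": 0.05},{"wx": 0,"wy": 0,"tx": 0.001,"ty": -0.63,"tz": 0,"wz": 0,"fingers": 0.05},{"wx": 0,"wy": 0,"tx": 0.001,"ty": -0.64,"tz": 0,"wz": 0,"fingers": 0.05},{"wx": 0,"wy": 0,"tx": 0.001,"ty": -0.64,"tz": 0,"wz": 0,"fingers": 0.05}])

```text
time_s: 13.28
ee_pos: [0.6193, -0.0627, 0.1235]
tool_rot: [179.2, -0.2, -3.9]
ft_force: [6.3, -67.3, -24.6]
grip_width: 0.0134
```

Run:
```python
from bench import get_state,optics
from h import *
s=get_state();print(s['time_s'],s['ee_pos'],s['tool_rot'],s['ft_force'],s['grip_width'],s['joint_positions'])
im=optics.capture('wrist')[:,:,::-1];sc=optics.capture('scene')[:,:,::-1]
cv2.imwrite('pics/x9.png',np.hstack([cv2.resize(im,(400,300)),cv2.resize(sc,(400,300))]))
```

```text
13.2833 [ 0.61932506 -0.06265807  0.12345579] [179.19403053  -0.22752881  -3.92187429] [  6.33662442 -67.33306852 -24.6489994 ] 0.01343311659543694 [-34.40374042  34.77308558  46.87015434 106.97005091 -30.95545441
  51.68712231 -66.80317277]
```

View pics/x9.png

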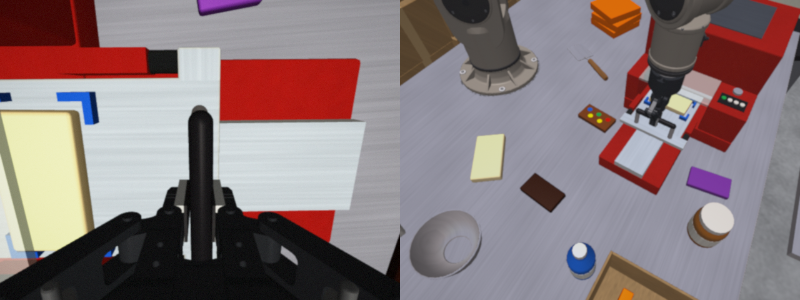

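The bed has stopped after about 147 mm of travel and there is a 67 N push. The wrist view shows the wide end against the rubber stop at about (175,60), so the bed probably did not start fully out. I relieve the force at once, then verify.

>>> play_rows(steps=[{"wx": 0,"wy": 0,"tx": 0,"ty": 0.0,"tz": 0,"wz": 0,"fingers": 0.05},{"wx": 0,"wy": 0,"tx": 0,"ty": 0.0,"tz": 0,"wz": 0,"fingers": 0.05}])

```text
time_s: 13.55
ee_pos: [0.6191, -0.065, 0.1235]
tool_rot: [179.1, -0.2, -4.1]
ft_force: [-0.1, -2.3, -0.4]
grip_width: 0.0128
```

Run:
```python
from bench import get_state,optics
from h import *
s=get_state();print(s['time_s'],s['ee_pos'],s['tool_rot'],s['ft_force'],s['grip_width'])
c=optics.get_calibration('wrist');im=optics.capture('wrist')[:,:,::-1];cv2.imwrite('pics/w10.png',im)
sc=optics.capture('scene')[:,:,::-1];cv2.imwrite('pics/s10.png',cv2.resize(sc[20:220,380:640],(780,600),interpolation=cv2.INTER_CUBIC))
```

```text
13.55 [ 0.61912419 -0.06501605  0.12351635] [179.09726217  -0.24981346  -4.1316549 ] [-0.07781122 -2.28350666 -0.43869245] 0.012828211646481938
```

View pics/w10.png

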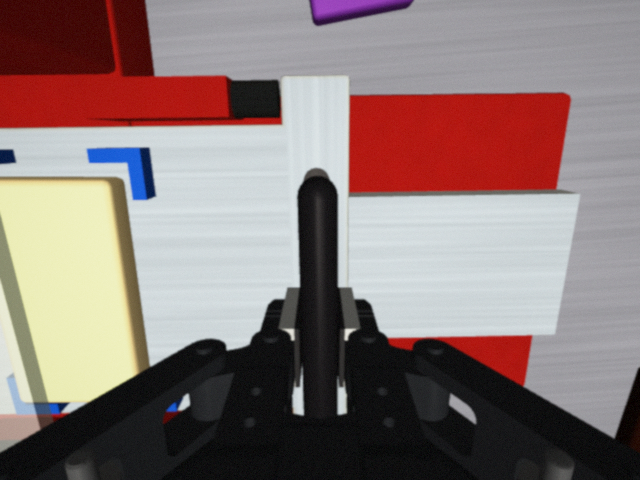

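View pics/s10.png

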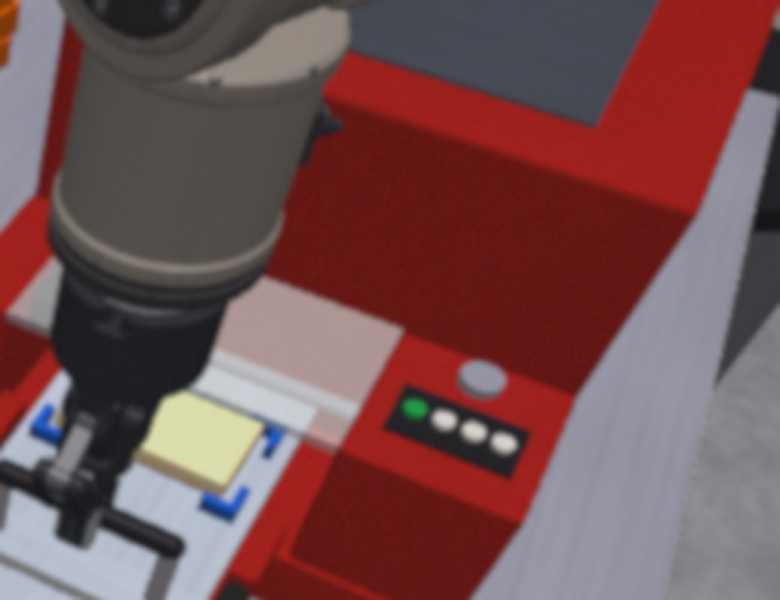

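Run:
```python
from bench import optics
from h import *
T=optics.get_calibration('top');c=optics.get_calibration('wrist')
t=lambda u,v:(210+u/3.15-.34,140+v/3.15-.34)
th=np.radians(-3.5);ey=np.array([-np.sin(th),np.cos(th),0])
n=np.array([.617,-.0955,0])
for q in [(151,50),(133,310)]:
    p=onz(T,t(*q),.08);print('start: tip-nest y',(p-n)@ey, 'x',(p-n)@np.array([np.cos(th),np.sin(th),0]))
tip=onz(c,(280.5,97),.082);edge=onz(c,(283,97),.085);h=onz(c,(319,200),.137)
print('now tip-handle y',(tip-h)@ey,'edge-handle',(edge-h)@ey, tip,h)
print('travel',(h-n)@ey+.115)
```

```text
start: tip-nest y 0.046045125821263286 x 0.08519887438423276
start: tip-nest y 0.04603607922089845 x -0.08568916289349227
now tip-handle y 0.01591951097681313 edge-handle 0.014586865398167266 [ 0.7070698  -0.05322699  0.082     ] [ 0.66954195 -0.06688094  0.137     ]
travel 0.1467732859156249
```

At the start the stop tips were 46 mm from the nest, so the joint began at about 0.034. Adding 0.145–0.147 of travel gives about 0.180. The tip-to-handle distance is now 16 mm against 15 mm expected. I give a 1 mm nudge, then open the fingers.

>>> play_rows(steps=[{"wx": 0,"wy": 0,"tx": 0,"ty": -0.004,"tz": 0,"wz": 0,"fingers": 0.05},{"wx": 0,"wy": 0,"tx": 0,"ty": -0.004,"tz": 0,"wz": 0,"fingers": 0.05}])

```text
time_s: 13.82
ee_pos: [0.6191, -0.0636, 0.1236]
tool_rot: [179.0, -0.2, -4.0]
ft_force: [0.6, -12.6, -6.6]
grip_width: 0.0134
```

>>> play_rows(steps=[{"wx": 0,"wy": 0,"tx": 0,"ty": 0,"tz": 0,"wz": 0,"fingers": 0.2},{"wx": 0,"wy": 0,"tx": 0,"ty": 0,"tz": 0,"wz": 0,"fingers": 0.4},{"wx": 0,"wy": 0,"tx": 0,"ty": 0,"tz": 0,"wz": 0,"fingers": 0.6},{"wx": 0,"wy": 0,"tx": 0,"ty": 0,"tz": 0,"wz": 0,"fingers": 0.6},{"wx": 0,"wy": 0,"tx": 0,"ty": 0,"tz": 0,"wz": 0,"fingers": 0.6},{"wx": 0,"wy": 0,"tx": 0,"ty": 0,"tz": -0.04,"wz": 0,"fingers": 0.6},{"wx": 0,"wy": 0,"tx": 0,"ty": 0,"tz": -0.12,"wz": 0,"fingers": 0.6},{"wx": 0,"wy": 0,"tx": 0,"ty": 0,"tz": -0.22,"wz": 0,"fingers": 0.6},{"wx": 0,"wy": 0,"tx": 0,"ty": 0,"tz": -0.32,"wz": 0,"fingers": 0.6},{"wx": 0,"wy": 0,"tx": 0,"ty": 0.02,"tz": -0.42,"wz": 0,"fingers": 0.6},{"wx": 0,"wy": 0,"tx": 0,"ty": 0.06,"tz": -0.46,"wz": 0,"fingers": 0.6},{"wx": 0,"wy": 0,"tx": 0,"ty": 0.06,"tz": -0.46,"wz": 0,"fingers": 0.6},{"wx": 0,"wy": 0,"tx": 0,"ty": 0.06,"tz": -0.46,"wz": 0,"fingers": 0.6}])

```text
time_s: 14.9
ee_pos: [0.6177, -0.077, 0.2392]
tool_rot: [179.1, -0.3, -4.1]
ft_force: [0.3, 0.6, -0.3]
grip_width: 0.0511
```

Run:
```python
from bench import get_state,optics
from h import *
s=get_state();print(s['time_s'],s['ee_pos'],s['tool_rot'],s['ft_force'],s['grip_width'])
c=optics.get_calibration('wrist');print(c['origin'],c['attitude']);im=optics.capture('wrist')[:,:,::-1];cv2.imwrite('pics/w11.png',im)
```

```text
14.9 [ 0.61768082 -0.07703064  0.23921603] [179.07914772  -0.28713248  -4.09478118] [ 0.2825245   0.60076756 -0.26987301] 0.051107642552321635
[ 0.68813763 -0.08014064  0.37178943] [164.14326024  -0.81721499 -94.12644001]
```

View pics/w11.png

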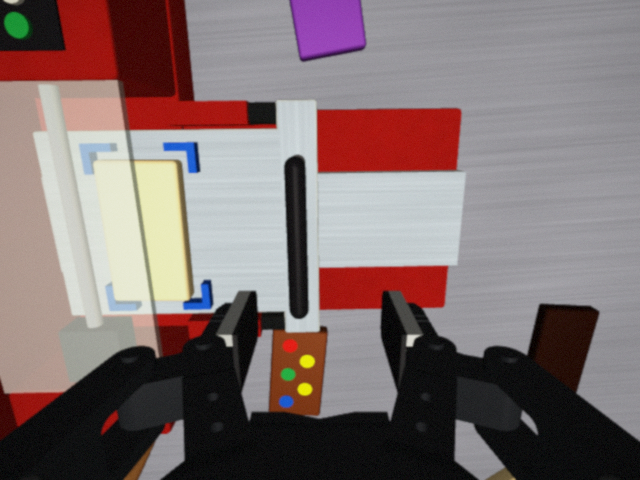

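Both stops, at (262,112) and (272,321), touch the wide end, and the slab sits inside the four brackets, partly under the hood edge. Now a numeric check.

Run:
```python
from bench import optics
from h import *
c=optics.get_calibration('wrist')
im=cv2.imread('pics/w11.png');cv2.imwrite('pics/c11.png',cv2.resize(im[130:330,60:230],None,fx=3,fy=3,interpolation=cv2.INTER_CUBIC))
S=np.array([onz(c,q,.101) for q in [(97,161),(179,159),(191,299),(111,301)]])
B=np.array([onz(c,q,.095) for q in [(81,145),(196,142),(211,307),(107,309)]])
th=np.radians(-3.5);M=np.array([[np.cos(th),np.sin(th)],[-np.sin(th),np.cos(th)]])
print('slab-nest (x,y)',M@(S.mean(0)-B.mean(0))[:2],S.mean(0),B.mean(0))
d=B[1]-B[0];print(np.linalg.norm(d));d=S[3]-S[0];print(np.linalg.norm(d),np.degrees(np.arctan2(d[1],d[0]))+180)
th=np.radians(-3.5);ey=np.array([-np.sin(th),np.cos(th),0])
print('bracket travel',(B.mean(0)-np.array([.617,-.0955,.095]))@ey, 'by +x pair',((B[0]+B[1])/2-np.array([.685,-.0995,.095]))@ey)
h=onz(c,(295,200),.137);print('handle travel',(h-np.array([.617,-.0955,0]))@ey+.115)
```

```text
slab-nest (x,y) [-0.00063822  0.0009567 ] [0.62623714 0.05215164 0.101     ] [0.62681577 0.05115776 0.095     ]
0.08230327486965268
0.10858837486586811 352.32995654706457
bracket travel 0.14698345358779874 by +x pair 0.14581368315139417
handle travel 0.14770864412410226
```

View pics/c11.png

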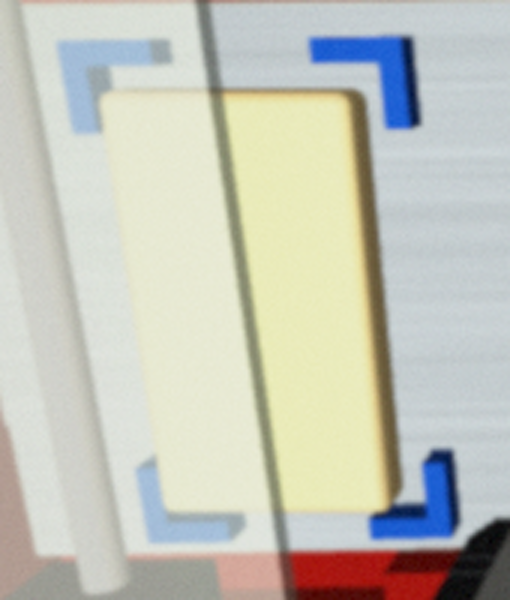

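Run:
```python
from bench import get_state,job
s=get_state();print(s['time_s'],s['qd'].round(3),s['ft_force'].round(2))
print(job.job_done())
```

```text
14.95 [-0.163  0.813 -0.827  0.43  -0.179 -0.081 -0.031] [-0.82 -0.23 -0.83]
the job is handed in; nothing more can be done
None
```

I set the small cream-white slab between the four blue brackets, slid the bed home by its handle until it met both rubber stops, and let go. I handed the job in at about 15 s; it reports no verdict.

**Last checks**
- **Slab:** its centre is within about 1 mm of the nest centre. It reads about 4° off the nest's direction, from hand-picked corners (the limit is about 11°).
- **Bed:** the joint is at about 0.180. I worked that out from the stop-to-nest distance at the start, which put the joint at about 0.034, plus about 0.146 m of travel. The last picture shows both stops touching the wide end of the bed.
- **Robot:** the arm is clear of everything, with no force on the wrist. I opened the fingers to 51 mm rather than fully.
- **Other things:** I never touched the other two slabs or the bottle. The later pictures show nothing out of place, but I did not measure them again at the end.

**What went wrong:** I assumed the bed started fully out, so the push reached the stops about 13 mm before the planned end of the move. The wrist force read 67 N (limit 120 N) at the end of that move, and I relieved it at once. The commanded speed then was about 0.1 m/s. While setting the slab down I also pressed it onto the bed with about 19 N before releasing it.

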